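Slide the heat sink under the driver bracket

TASK

On the plywood test board, push the finned heat sink flat along the board, in through the open mouth of the low bridge bracket that carries the motor driver, until it is fully home with its leading end against the stop at the back. Push it only with the fingertips or the outside of the fingers: never pick it up, lift it or tip it, and leave the motor, the capacitor and the screwdriver where they are. When it is home, back the hand away so that it touches nothing.

Things in the scene. Friction and masses are not known exactly. Their poses are not given: they have to be found in the camera images.
- sink_mid (a point): Centre (half-way up) of the loose bare-aluminium heat sink: a flat block 120 mm long (its x axis), 70 mm wide (y), 18 mm tall (z up), with low fins along its length; both ends alike. About 0.26 kg. It lies on the plywood board, whose top is 12 mm above the work surface, and slides on it with ordinary friction. Both fingertips set against one side push it square.
- bridge: Aluminium bridge bracket fixed to the board, carrying a flat black motor driver (top 57 mm above the board). Origin on the board's top under the middle of the deck. x points from the open mouth (-x) to the stop: the heat sink goes in along +x; y across, z up. Deck x -35 to +35 mm, 120 mm across, underside 21 mm above the board. The mouth faces the world's +y give or take 22 degrees.
- bridge_mouth (a point): Middle of the mouth, on the board's top, at x = -35 mm in the bracket's frame, same axes. The opening is 80 mm wide between the side walls (y -40 to +40 mm), 21 mm high. From its corners two 21 mm tall ears flare out at 45 degrees, to x = -52, y = +-61 mm. The heat sink starts before it, up to 32 mm off its centre line, turned up to 18 degrees, at least 45 mm short of the ears.
- bridge_stop (a point): Foot of the stop at the back, on the board's top, at x = +35 mm, y = 0 in the bracket's frame, same axes: the inner face of a rigid lip 12 mm tall across the whole opening. With the heat sink fully home against it, its centre is at x = -25 mm, y = 0 in the bracket's frame and its trailing 50 mm sticks out from under the deck.
- motor_mid (a point): Centre of a loose square motor, 57 x 57 mm, 54 mm tall with a short shaft on top, standing on the board beside the bracket. Bystander, leave it.
- capacitor_mid (a point): Centre of a loose black capacitor can, 35 mm across, 50 mm tall, standing on the board behind the bracket. Bystander, leave it.
- screwdriver: Loose screwdriver, 160 mm long, lying on the board beside the bracket, on the side towards the robot. Its x axis runs along its length. Bystander, leave it.
- sink: The same heat sink: origin at the centre of its underside, axes as for its centre point.

How it is judged (in metres and radians):
At the end, for the whole second after the job is handed in: The heat sink lies flat and at rest on the board under the bridge deck, between the side walls, its leading end within 4 mm of the stop; motor, capacitor and screwdriver within 15 mm of where they were (x of sink_mid in the frame of bridge between -0.029 and -0.021 m and y of sink_mid in the frame of bridge between -0.009 and 0.009 m and angle between the x axis of sink_mid and the x axis of bridge, either way round below 0.12 rad and angle between sink_mid's own z axis and vertical below 0.04 rad and height (world z) of sink_mid between 0.018 and 0.024 m and linear speed of sink below 0.01 m/s and distance of each of motor_mid, capacitor_mid, screwdriver from where it was at the start of the episode below 0.015 m); the robot touches nothing.
It fails at once if the heat sink is lifted (6 mm or more off the board) (height (world z) of sink_mid above 0.027 m).
It fails at once if the heat sink is tipped (more than 6 degrees) (angle between sink_mid's own z axis and vertical above 0.105 rad).
It fails at once if the motor is moved by more than 15 mm (distance of motor_mid from where it was at the start of the episode above 0.015 m).
It fails at once if the capacitor is moved by more than 15 mm (distance of capacitor_mid from where it was at the start of the episode above 0.015 m).
It fails at once if the screwdriver is moved by more than 15 mm (distance of screwdriver from where it was at the start of the episode above 0.015 m).
It also fails if it takes over 67 s, if anything falls off the work surface, if the arm or the gripper's body presses on something with over 40 N, if the wrist force passes 120 N, or if a joint passes its speed limit or range.

ROBOT

A 6-joint arm with a two-finger parallel gripper is mounted at the origin on the work surface. World frame = base frame: x ahead of the robot, y to its left, z up, the work surface at z = 0. Lengths are in mm, angles in rad, forces in N, time in s.
With the tool pointing down it reaches from about 400 to 925 mm from the base axis. Payload 12.5 kg.
Tool frame: the origin (TCP) lies midway between the tips of the shut fingers; the grasp point (between the pads) lies 19 mm behind it; z points along the fingers, y is the line along which they close (so a half turn about z gives the same grasp; the last joint's range is limited). The gripper opens to 95 mm and grips with 3 to 60 N. Pads are 20 mm wide; open, the fingers measure 119 mm over their backs; the gripper's body (75 mm by 180 mm) begins 59 mm behind the grasp point.
Start: joints at [-1.395, 0.491, 1.559, -0, 1.092, -0.106], TCP at [173.826, -600.359, 214.661] pointing down, gripper open.
Joint ranges: [-3.1, 3.1], [-0.84, 2.19], [0.05, 2.79], [-1.13, 4.28], [0.06, 2.93], [-2.69, 2.69]. Speed limits (rad/s): [2.22, 2.22, 2.79, 3.14, 3.14, 3.14].

INTERFACE

Orientations are given as [roll, pitch, yaw] about the fixed x, y, z axes, in that order (R = Rz(yaw) Ry(pitch) Rx(roll)).
In Python, from cell import state, read_camera, camera_info, env gives the robot as it stands.
- The arm moves only by the tool move_arm, never from a script. Its argument "commands" is a list of rows, each a list of 3 entries, a list of its own where there are three numbers: the shift along the world's x, y, z in cm, then the turn, a rotation vector about the world's x, y, z in degrees, then the opening, from 0 (shut) to 1 (fully open). A call has 1 to 10 rows; each row shifts and turns the commanded pose from where the row before left it; what a row does not reach is not made up. A row lasts 1/10 s, in which the tool goes at most 50 mm and 8.59 degrees, less where a joint would pass 70% of its speed; a pose out of reach is approached as far as the arm can. A call with a gripper value outside its range is refused whole. The fingers move at their own pace and stop on an object; the grip force is fixed at half the most. Time passes only in rows, so rows that do not move let the fingers close. It gives the time, the measured TCP pose, the force, the opening and the grip force at its end, in the units of the state.
- state(): the state, without advancing time (a new reading comes with each control period).
- read_camera(name): name is "scene" or "top" or "wrist"; returns the picture (480x640x3 uint8, blue, green, red); there is no depth.
- camera_info(name): a dict with "K" (3x3 intrinsics, pixels), "cam_to_world" (4x4, takes a point from camera to world coordinates). Camera axes: x right, y down, z forward; pixel columns grow to the right and rows downward; lengths in mm; the calibration is good to about 2 mm. A picture is of the moment at which its call begins: read the wrist's pose just before it. camera_info takes no time and is no camera call; for the wrist camera it gives the pose at the moment of the call.
- env.job_done(): hands the job in; it is judged then, once.
The state is a dict: "t": time; "joints": joint angles; "qvel": joint speeds; "tau": joint torques, N m; "eef_pos": TCP position; "tcp_rot": TCP orientation; "ft_force": force on the tool from outside, world axes, zero at the start; "moment": the same for the moment, N m; "opening": opening from 0.0 (shut) to 1.0 (fully open); "grip_force": force on a finger pad.
Only numpy, scipy, OpenCV 4.12 (cv2) and the standard library are available. Lean on these libraries where they do the work, as an engineer would, in place of code of your own. Each camera call takes 0.05 s, during which the arm holds its last target. There are 200 camera calls.

## Working session

There is one attempt and no reset: what is moved stays moved. The work goes in short steps, Python scripts to look and compute and a tool call to move; the robot and the scene stay as the last step left them, time stands still between calls to the robot, and variables do not carry over. Pictures are saved under pics/ and viewed, at most 10 in all, crops included, and the job is handed in when it is done.

Besides the shell and the picture viewer there is one more tool, called after "Call:" as name(argument=value, ...) on one line, values as JSON. move_arm: Moves the arm, as the interface text tells. Its arguments: {"type":"object","properties":{"commands":{"type":"array"}},"required":["commands"]}

```bash
mkdir -p pics
python3 - <<'E'
from cell import *
import cv2,numpy as np
np.set_printoptions(precision=3,suppress=True)
for n in ["top","scene"]:
    cv2.imwrite(f"pics/{n}0.png",read_camera(n)); i=camera_info(n); print(n,np.array(i["K"]).tolist(),np.array(i["cam_to_world"]))
s=state();print(s)
E
```

```text
top [[572.7822608414798, 0.0, 312.64250948538796], [0.0, 572.7822608414798, 233.6076534412366], [0.0, 0.0, 1.0]] [[ -0.001  -0.99    0.14  464.919]
 [ -1.      0.004   0.022 -96.09 ]
 [ -0.022  -0.14   -0.99  733.089]
 [  0.      0.      0.      1.   ]]
scene [[446.9829477696606, 0.0, 323.69761538003286], [0.0, 446.9829477696606, 239.97380326866752], [0.0, 0.0, 1.0]] [[ -0.128   0.768  -0.627 999.201]
 [  0.992   0.087  -0.096 -43.622]
 [ -0.019  -0.634  -0.773 564.433]
 [  0.      0.      0.      1.   ]]
{'t': 0.1, 'joints': array([-1.395,  0.491,  1.559, -0.   ,  1.092, -0.106]), 'qvel': array([ 0.002, -0.   , -0.002, -0.001,  0.   ,  0.001]), 'tau': array([  0.002, -61.362, -25.861,   0.069,   0.047,  -0.   ]), 'eef_pos': array([ 173.782, -600.143,  214.136]), 'tcp_rot': array([-3.141, -0.   ,  0.282]), 'ft_force': array([ 0.175, -0.216, -0.275]), 'moment': array([-0.022,  0.014,  0.023]), 'grip_force': 0.0, 'opening': 1.0023923674172321}
```

View pics/top0.png

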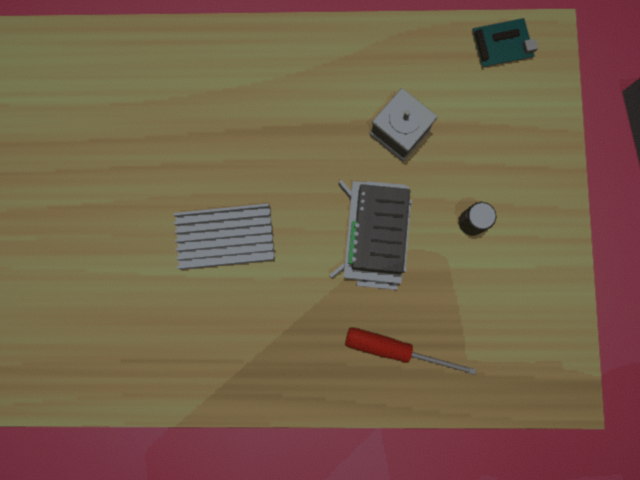

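View pics/scene0.png

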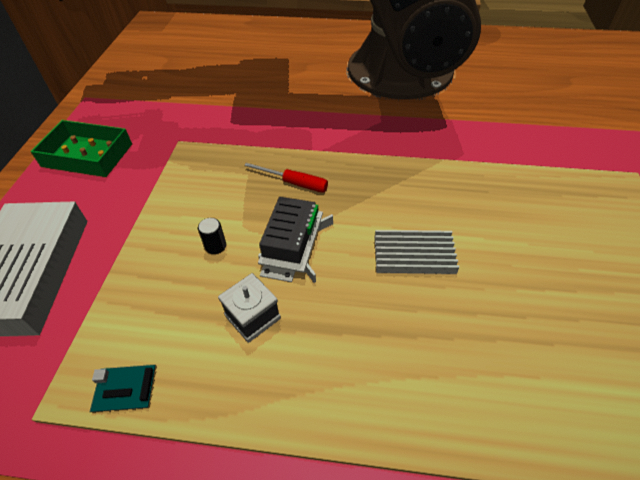

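The top view shows the sink at about (225,237), the bridge at (380,230) with ear tips near (341,183) and (332,275), and the driver on top. The scene view agrees with this. I'll enlarge the crop to get accurate corners.

Run:
```python
import cv2,numpy as np
a=cv2.imread("pics/top0.png")[170:300,320:420]
b=cv2.resize(a,None,fx=4.5,fy=4.5,interpolation=cv2.INTER_CUBIC)
cv2.imwrite("pics/crop.png",cv2.convertScaleAbs(b,alpha=1.4))
```

```text
(no output)
```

View pics/crop.png

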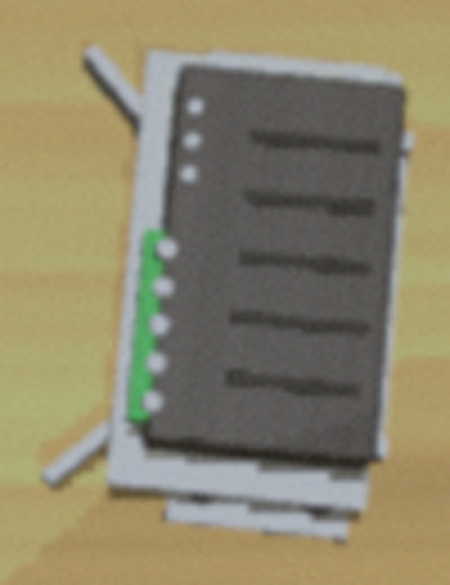

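The crop shows the deck front edge running from (147,52) to (110,492), its rear-lower corner at (365,510), the ear tips at (92,50) and (48,480), and the driver top corners. All of these are crop pixels at x4.5.

```bash
cat > h.py <<'E'
from cell import *
import cv2,numpy as np
np.set_printoptions(precision=2,suppress=True)
def cast(px,z,i):
    K=np.array(i["K"]);T=np.array(i["cam_to_world"])
    px=np.atleast_2d(np.array(px,float)); d=np.c_[px,np.ones(len(px))]@np.linalg.inv(K).T@T[:3,:3].T
    return (T[:3,3]+d*((z-T[2,3])/d[:,2])[:,None])[:,:2]
def sink(img,i,roi):
    x0,y0,x1,y1=roi; h=cv2.cvtColor(img,cv2.COLOR_BGR2HSV)
    m=np.zeros(img.shape[:2],np.uint8); m[y0:y1,x0:x1]=(h[y0:y1,x0:x1,1]<60)*255
    m=cv2.morphologyEx(m,cv2.MORPH_CLOSE,np.ones((7,7),np.uint8))
    c=max(cv2.findContours(m,0,2)[0],key=cv2.contourArea)
    w=cast(c[:,0],30,i).astype(np.float32); r=cv2.minAreaRect(w); return r,cv2.boxPoints(r)
E
python3 - <<'E'
from h import *
i=camera_info("top");img=cv2.imread("pics/top0.png")
f=lambda L:np.array(L)/4.5+[320-.4,170-.4]
ears=cast(f([(92,50),(48,480)]),33,i);deck=cast(f([(147,52),(110,492),(365,510)]),37,i);drv=cast(f([(182,66),(405,78),(378,460),(148,445)]),69,i)
print("ears",ears,"deck",deck,"drv",drv,drv.mean(0))
print([np.linalg.norm(deck[0]-deck[1]),np.linalg.norm(deck[2]-deck[1]),np.linalg.norm(ears[0]-ears[1])])
for n,v in (("ear",ears[0]-ears[1]),("deck",deck[0]-deck[1]),("drv",drv[0]-drv[3]),("drv2",drv[1]-drv[2])):
    # across direction; mouth->stop direction = this rotated -90deg... 
    d=np.array([v[1],-v[0]]);print(n,v,np.degrees(np.arctan2(v[1],v[0])))
print("centre from deck",(deck[0]+deck[2])/2)
print(sink(img,i,(150,180,300,290)))
E
```

```text
ears [[ 630.31 -115.04]
 [ 511.01 -102.21]] deck [[ 628.71 -130.09]
 [ 507.47 -118.86]
 [ 502.49 -187.25]] drv [[ 617.36 -137.68]
 [ 613.79 -196.04]
 [ 513.57 -186.67]
 [ 517.59 -127.7 ]] [ 565.58 -162.02]
[np.float64(121.75600460732284), np.float64(68.5714652217754), np.float64(119.99278401212922)]
ear [119.3  -12.83] -6.139445223098878
deck [121.24 -11.24] -5.295268166405613
drv [99.77 -9.99] -5.716699432072879
drv2 [100.22  -9.36] -5.338469422350632
centre from deck [ 565.6  -158.67]
(((561.8408813476562, 30.65312957763672), (72.1086654663086, 122.29725646972656), 5.508000373840332), array([[520.08,  88.06],
       [531.82, -33.67],
       [603.6 , -26.75],
       [591.86,  94.98]], dtype=float32))
```

Call:
move_arm(commands=[[[3,4,0],[0,0,-2.2],0.75],[[3,4,0],[0,0,-2.2],0.75],[[3,4,0],[0,0,-2.2],0.75],[[3,4,0],[0,0,-2.2],0.75],[[3,4,0],[0,0,-2.2],0.75],[[3,4,0],[0,0,-2.2],0.75],[[3,4,0],[0,0,-2.2],0.75],[[3,4,0],[0,0,-2.2],0.75],[[3,4,0],[0,0,-2.2],0.75],[[3,4,0],[0,0,-2],0.75]])

```text
t: 1.1
eef_pos: [474.7, -198.5, 214.6]
tcp_rot: [3.142, 0.0, -0.1]
ft_force: [1.2, -1.1, 0.1]
opening: 0.748
grip_force: 0.0
```

Call:
move_arm(commands=[[[0,4,0],[0,0,0],0.75],[[0,4,0],[0,0,0],0.75],[[0,4,-2],[0,0,0],0.75],[[0,4,-2],[0,0,0],0.75],[[0,4,-2],[0,0,0],0.75],[[0,3.5,-2],[0,0,0],0.75],[[0,0,-2],[0,0,0],0.75],[[0,0,0],[0,0,0],0.75],[[0,0,0],[0,0,0],0.75],[[0,0,0],[0,0,0],0.75]])

```text
t: 2.1
eef_pos: [474.3, 34.0, 115.5]
tcp_rot: [3.142, -0.001, -0.1]
ft_force: [-1.0, -0.4, -0.2]
opening: 0.749
grip_force: 0.0
```

Call:
move_arm(commands=[[[0,0,-2],[0,0,0],0.75],[[0,0,-2],[0,0,0],0.75],[[0,0,-2],[0,0,0],0.75],[[0,0,-2],[0,0,0],0.75],[[0,0,-1],[0,0,0],0.75],[[0,0,-0.4],[0,0,0],0.75],[[0,0,-0.4],[0,0,0],0.75],[[0,0,0],[0,0,0],0.75]])

```text
t: 2.9
eef_pos: [474.1, 34.5, 17.0]
tcp_rot: [3.142, -0.001, -0.099]
ft_force: [0.5, -0.5, -0.1]
opening: 0.752
grip_force: 0.0
```

Run:
```python
from h import *
print(state()["eef_pos"])
cv2.imwrite("pics/s1.png",read_camera("scene"))
```

```text
[474.1   34.48  16.99]
```

View pics/s1.png

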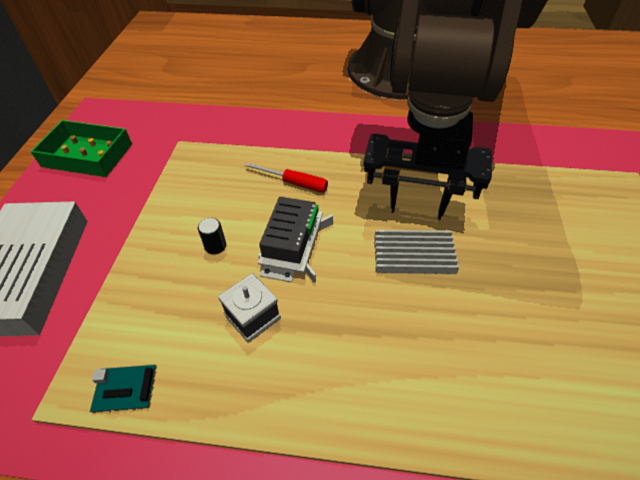

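The fingers, at about (393,207) and (443,212), are beside the sink's robot-side face (375–458, 232) and inside its length. I'll push it square sideways.

Call:
move_arm(commands=[[[0.5,-0.05,0],[0,0,0],0.75],[[0.5,-0.05,0],[0,0,0],0.75],[[0.5,-0.05,0],[0,0,0],0.75],[[0.5,-0.05,0],[0,0,0],0.75],[[0.5,-0.05,0],[0,0,0],0.75],[[0.5,-0.05,0],[0,0,0],0.75],[[0.4,-0.04,0],[0,0,0],0.75],[[0.4,-0.04,0],[0,0,0],0.75],[[0.4,-0.04,0],[0,0,0],0.75],[[0.4,-0.04,0],[0,0,0],0.75]])

```text
t: 3.95
eef_pos: [520.0, 30.1, 16.6]
tcp_rot: [3.142, 0.0, -0.099]
ft_force: [-1.8, 0.8, 0.4]
opening: 0.749
grip_force: 0.5
```

Call:
move_arm(commands=[[[0.4,-0.04,0],[0,0,0],0.75],[[0.4,-0.04,0],[0,0,0],0.75],[[0.4,-0.04,0],[0,0,0],0.75],[[0.3,-0.03,0],[0,0,0],0.75],[[0.2,-0.02,0],[0,0,0],0.75],[[0,0,0],[0,0,0],0.75],[[-1.5,0.14,0],[0,0,0],0.75],[[-1.5,0.14,0],[0,0,0],0.75],[[-1.5,0.14,0],[0,0,0],0.75]])

```text
t: 4.85
eef_pos: [491.5, 32.6, 16.7]
tcp_rot: [3.142, -0.001, -0.099]
ft_force: [0.0, -0.4, -0.1]
opening: 0.755
grip_force: 0.0
```

```bash
cat >> h.py <<'E'
B=np.array([565.6,-159.5]);a=np.radians(-95.5);X=np.array([np.cos(a),np.sin(a)]);Y=np.array([-X[1],X[0]])
def tob(p): p=np.atleast_2d(p)-B; return np.c_[p@X,p@Y]
E
python3 - <<'E'
from h import *
i=camera_info("top");img=read_camera("top");cv2.imwrite("pics/t2.png",img)
r,b=sink(img,i,(150,150,300,300));print(r,tob(r[0]),tob(b))
E
```

```text
((553.1895751953125, 14.8968505859375), (135.49285888671875, 139.03468322753906), 89.91496276855469) [[-172.4   -29.07]] [[ -98.4   -91.88]
 [-111.52   46.53]
 [-246.41   33.75]
 [-233.29 -104.67]]
```

View pics/t2.png

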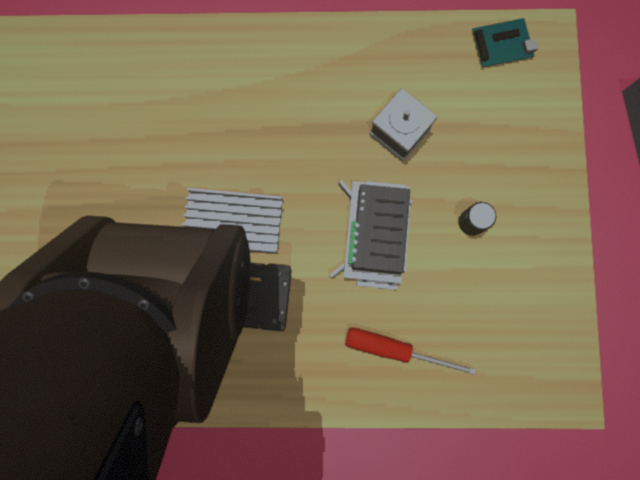

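The sink is now square. Its leading corners are at about (283,195) and (278,251), and the rear far corner is at (188,188). The arm hides the remaining corner.

Run:
```python
from h import *
i=camera_info("top")
p=cast([(283,195.5),(278.5,251.5),(188,188.5)],30,i);print(p,tob(p))
print("TCP start", B-275*X, tob(state()["eef_pos"][:2]))
```

```text
[[612.49 -43.55]
 [541.95 -38.43]
 [622.15  76.38]] [[-119.91   35.57]
 [-118.24  -35.14]
 [-240.21   33.68]]
TCP start [591.96 114.23] [[-184.11  -94.73]]
```

Call:
move_arm(commands=[[[0,0,3],[0,0,8],0.75],[[0,0,4],[0,0,8],0.4],[[0,0,4],[0,0,8],0.4],[[1,1.5,0],[0,0,8],0.4],[[1.5,1.5,0],[0,0,8],0.4],[[1.5,1.5,0],[0,0,8],0.4],[[1.5,1.5,0],[0,0,8],0.4],[[1.5,1.5,0],[0,0,8],0.4],[[1.5,0.6,0],[0,0,8],0.4],[[1.5,0,0],[0,0,8],0.4]])

```text
t: 5.9
eef_pos: [592.8, 114.5, 126.8]
tcp_rot: [3.141, -0.0, 1.304]
ft_force: [0.0, 0.4, -0.2]
opening: 0.398
grip_force: 0.0
```

Call:
move_arm(commands=[[[0,0,0],[0,0,8],0.4],[[0,0,0],[0,0,2],0.4],[[0,0,0],[0,0,0],0.4],[[0,0,0],[0,0,0],0.4]])

```text
t: 6.3
eef_pos: [592.1, 113.5, 126.8]
tcp_rot: [3.141, -0.0, 1.471]
ft_force: [-0.2, 0.3, -0.5]
opening: 0.4
grip_force: 0.0
```

Call:
move_arm(commands=[[[0,0,-2.5],[0,0,0],0.4],[[0,0,-2.5],[0,0,0],0.4],[[0,0,-2.5],[0,0,0],0.4],[[0,0,-2],[0,0,0],0.4],[[0,0,-1],[0,0,0],0.4],[[0,0,-0.5],[0,0,0],0.4],[[0,0,0],[0,0,0],0.4]])

```text
t: 7.0
eef_pos: [591.9, 113.6, 16.7]
tcp_rot: [-3.142, 0.0, 1.472]
ft_force: [-1.2, 1.0, 0.5]
opening: 0.401
grip_force: 0.0
```

Call:
move_arm(commands=[[[-0.06,-0.6,0],[0,0,0],0.4],[[-0.06,-0.6,0],[0,0,0],0.4],[[-0.06,-0.6,0],[0,0,0],0.4],[[-0.06,-0.6,0],[0,0,0],0.4],[[-0.06,-0.6,0],[0,0,0],0.4],[[-0.06,-0.6,0],[0,0,0],0.4],[[-0.06,-0.6,0],[0,0,0],0.4],[[-0.06,-0.6,0],[0,0,0],0.4],[[-0.06,-0.6,0],[0,0,0],0.4],[[-0.06,-0.6,0],[0,0,0],0.4]])

```text
t: 8.0
eef_pos: [585.8, 53.1, 16.6]
tcp_rot: [3.142, 0.0, 1.472]
ft_force: [0.8, 2.0, 1.9]
opening: 0.397
grip_force: 1.1
```

Run:
```python
from h import *
s=state();print(tob(s["eef_pos"][:2]),s["ft_force"])
img=read_camera("top");cv2.imwrite("pics/t3.png",cv2.resize(img[120:360,140:460],None,fx=2.4,fy=2.4))
```

```text
[[-213.51   -0.29]] [0.8  1.99 1.92]
```

View pics/t3.png

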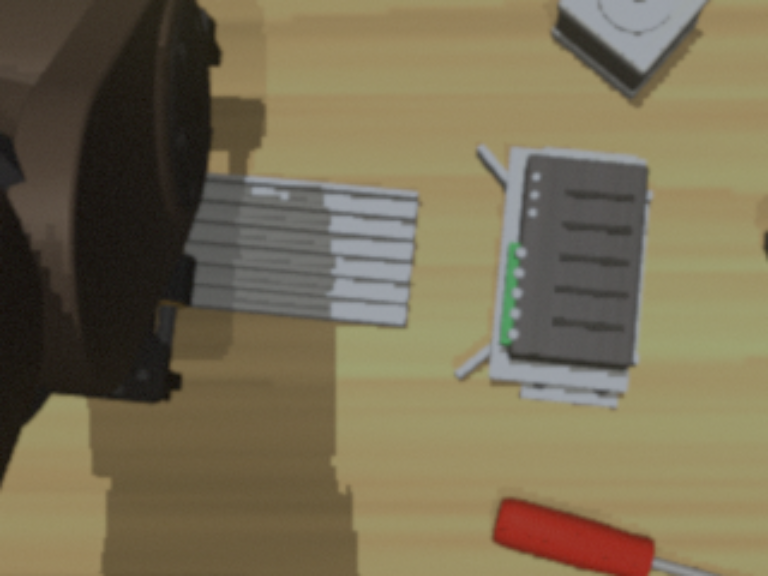

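The sink goes straight ahead of the hand, with its leading corners at crop (418,192) and (405,326), lined up with the mouth.

Run:
```python
from h import *
i=camera_info("top")
f=lambda L:np.array(L)/2.4+[140-.3,120-.3]
print(tob(cast(f([(418,192),(405,326),(213,175)]),30,i)), tob(cast(f([(481,150),(459,376)]),33,i)), tob(cast(f([(514,149),(491,380)]),37,i)))
```

```text
[[ -80.87   33.73]
 [ -80.89  -36.7 ]
 [-188.66   33.04]] [[-50.2   58.27]
 [-50.95 -59.88]] [[-33.28  59.38]
 [-34.69 -60.64]]
```

Call:
move_arm(commands=[[[-0.06,-0.6,0],[0,0,0],0.4],[[-0.06,-0.6,0],[0,0,0],0.4],[[-0.06,-0.6,0],[0,0,0],0.4],[[-0.06,-0.6,0],[0,0,0],0.4],[[-0.06,-0.6,0],[0,0,0],0.4],[[-0.06,-0.6,0],[0,0,0],0.4],[[-0.06,-0.6,0],[0,0,0],0.4],[[-0.06,-0.6,0],[0,0,0],0.4],[[-0.06,-0.6,0],[0,0,0],0.4],[[-0.06,-0.6,0],[0,0,0],0.4]])

```text
t: 9.05
eef_pos: [579.8, -7.0, 16.6]
tcp_rot: [3.142, 0.0, 1.472]
ft_force: [0.6, 1.4, -0.4]
opening: 0.401
grip_force: 0.5
```

Call:
move_arm(commands=[[[-0.04,-0.4,0],[0,0,0],0.4],[[-0.04,-0.4,0],[0,0,0],0.4],[[-0.04,-0.4,0],[0,0,0],0.4],[[-0.04,-0.4,0],[0,0,0],0.4],[[-0.04,-0.4,0],[0,0,0],0.4],[[-0.04,-0.4,0],[0,0,0],0.4],[[-0.04,-0.4,0],[0,0,0],0.4],[[-0.04,-0.4,0],[0,0,0],0.4],[[-0.04,-0.4,0],[0,0,0],0.4],[[-0.04,-0.4,0],[0,0,0],0.4]])

```text
t: 10.05
eef_pos: [575.8, -46.8, 16.7]
tcp_rot: [3.142, 0.0, 1.472]
ft_force: [0.5, 1.0, -1.1]
opening: 0.399
grip_force: 0.5
```

Call:
move_arm(commands=[[[-0.02,-0.2,0],[0,0,0],0.4],[[-0.02,-0.2,0],[0,0,0],0.4],[[-0.02,-0.2,0],[0,0,0],0.4],[[-0.02,-0.2,0],[0,0,0],0.4],[[-0.02,-0.2,0],[0,0,0],0.4]])

```text
t: 10.55
eef_pos: [574.8, -56.6, 16.7]
tcp_rot: [3.142, 0.0, 1.472]
ft_force: [1.2, 0.9, -1.4]
opening: 0.4
grip_force: 0.5
```

Call:
move_arm(commands=[[[-0.01,-0.1,0],[0,0,0],0.4],[[-0.01,-0.1,0],[0,0,0],0.4],[[-0.01,-0.1,0],[0,0,0],0.4],[[-0.01,-0.1,0],[0,0,0],0.4]])

```text
t: 10.95
eef_pos: [574.4, -60.5, 16.7]
tcp_rot: [3.141, 0.0, 1.472]
ft_force: [0.5, 0.5, -1.5]
opening: 0.399
grip_force: 0.5
```

Call:
move_arm(commands=[[[-0.01,-0.1,0],[0,0,0],0.4],[[-0.01,-0.1,0],[0,0,0],0.4]])

```text
t: 11.15
eef_pos: [574.4, -62.1, 16.7]
tcp_rot: [3.141, -0.001, 1.472]
ft_force: [3.7, 11.7, -0.5]
opening: 0.4
grip_force: 5.8
```

Call:
move_arm(commands=[[[0,-0.1,0],[0,0,0],0.4]])

```text
t: 11.25
eef_pos: [574.6, -62.3, 16.7]
tcp_rot: [3.141, -0.002, 1.471]
ft_force: [4.9, 18.0, -0.5]
opening: 0.402
grip_force: 9.5
```

The force rise marks the stop, close to the expected position. I'll back off and check.

Call:
move_arm(commands=[[[0.05,0.5,0],[0,0,0],0.4],[[0.2,2,0],[0,0,0],0.4],[[0.3,3,0],[0,0,0],0.4],[[0.3,3,0],[0,0,0],0.4],[[0,3,3],[0,0,0],0.4],[[0,3,4],[0,0,0],0.4],[[0,4,4],[0,0,0],0.4],[[0,4,0],[0,0,0],0.4],[[0,4,0],[0,0,0],0.4],[[0,0,0],[0,0,0],0.4]])

```text
t: 12.25
eef_pos: [582.4, 200.7, 122.4]
tcp_rot: [3.14, -0.001, 1.476]
ft_force: [0.4, 0.1, 0.6]
opening: 0.402
grip_force: 0.0
```

Run:
```python
from h import *
print(state()["eef_pos"],state()["ft_force"])
img=read_camera("top");cv2.imwrite("pics/t4.png",cv2.resize(img[130:360,240:500],None,fx=3,fy=2.6) if 0 else cv2.resize(img[150:350,260:520],None,fx=3,fy=3))
```

```text
[582.4  200.74 122.44] [0.44 0.1  0.62]
```

View pics/t4.png

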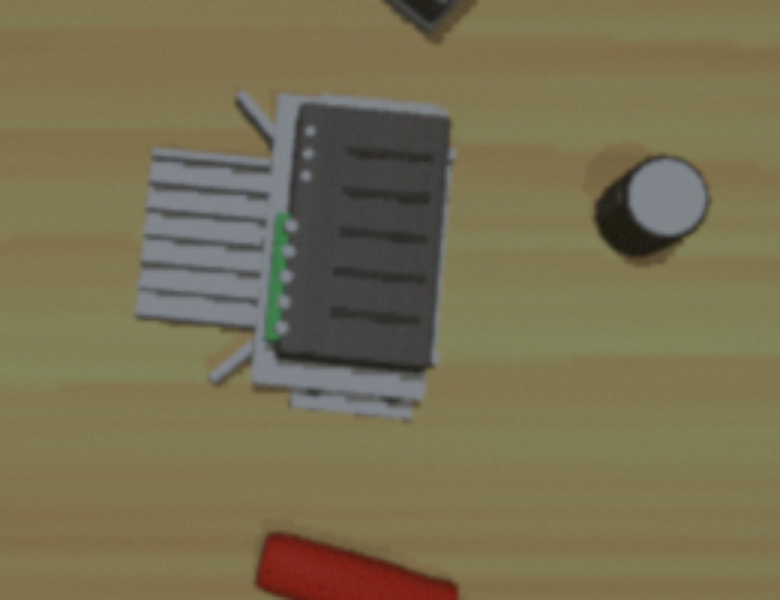

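The sink sits under the deck, with its trailing corners at crop (152,150) and (137,318). I'll compute those against the ear tips and deck edge.

Run:
```python
from h import *
i=camera_info("top")
f=lambda L:np.array(L)/3+[260-.3,150-.3]
print(tob(cast(f([(152,150),(137,318)]),30,i)), tob(cast(f([(240,94),(214,380)]),33,i)), tob(cast(f([(278,95),(254,387)]),37,i)))
```

```text
[[-85.23  33.34]
 [-84.65 -37.25]] [[-50.85  59.7 ]
 [-50.85 -59.87]] [[-35.17  59.74]
 [-34.52 -61.44]]
```

```bash
python3 -c "
from cell import env
print(env.job_done())"
```

```text
the job is handed in; nothing more can be done
None
```

I pushed the heat sink fully home against the stop, about 2 mm off centre and square to the bracket by camera; the hand is clear of everything, none of the other parts were touched, and the job is handed in (no verdict was returned).

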